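# Load a label roll and hold the dispenser cover at its balance point

## Task

Reload the label dispenser: put the loose paper roll fully down over the upright spindle and let go of it, while the dispenser's cover still lies back. Then take the cover by the bar on its free edge, swing it up until it stands upright at its balance point over its hinge, where it would fall neither way, and finish with the bar still held in the gripper and the cover still, so that I can thread the paper. Do not let the cover fall shut over the roll, and leave the tape, wing bolt, jar and hex key where they are.

Things in the scene. Friction and masses are not known exactly. Their poses are not given: they have to be found in the camera images.
- roll_center (a point): the loose white paper label roll, a thick ring standing on its flat end: 58 mm outside diameter, 50 mm high, straight 25 mm bore right through, about 0.11 kg. This point is its centre, half-way up (25 mm above its underside); z is the bore's axis
- spindle_foot (a point): foot of the fixed dispenser's upright metal spindle, on its axis, on the base plate (8 mm above the worktop). Spindle 19 mm thick, straight to 38 mm above here, tapering to its tip at 45 mm. A seated roll rests on the plate. Plate 115 x 104 mm: reaches 45 mm to the front (10 mm high tear-off strip there), 52 mm to each side, 70 mm to the back. x points from spindle to hinge, z up
- cover_hinge (a point): middle of the cover's hinge pin, on the steel bracket at the back of the dispenser: 62 mm behind the spindle axis, 72 mm above the worktop. y runs along the pin, x points level from the spindle to the hinge (away from the robot, the way the cover lies when open), z up
- cover_bar (a point): middle of the round steel bar on the cover's free edge: 12 mm thick, 100 mm long, parallel to the hinge pin, 120 mm from it. Thin rods 46 mm to each side of the middle join it to the flat aluminium panel (4 mm thick, 100 mm wide), which ends 43 mm short of the bar, so fingers can pass on both sides of the bar. y runs along the bar
- cover (a joint): cover angle about its pin (rad): 0 = closed, level over the roll; grows as it opens up and away; 2.65 = lying back on its stop, as at the start, bar beyond the hinge, 128 mm above the worktop. Panel, pin and bar lie in one plane: it balances at 1.57, bar straight above the pin. Nearly no friction, no spring, no catch: let go elsewhere it falls shut or back. 0.22 kg
- tape: a flat ring of masking tape, 96 mm across, 25 mm high; bystander; origin under its centre
- wing_bolt: a small steel wing bolt lying flat, 50x59x16 mm; bystander; origin under its centre
- jar: an upright spice jar, 47 mm across, 98 mm high; bystander; origin under its centre
- key: a small L-shaped hex key lying flat, 33x93x5 mm; bystander; origin under its centre
Things that resemble listed ones, but are neither listed nor needed, are in the scene too. What is meant by the part that bears roll_center is not blue, and is the larger of those in its own colour.

How it is judged:
By the outcome, as a careful person would: the job done as asked, in the order asked, and still so for the second after the job is handed in, while the arm keeps its last pose, push and grip.
It also fails if it takes over 54 s, if anything falls off the work surface, if the arm or the gripper's body presses on something with over 40 N, if the wrist force passes 120 N, or if a joint passes its speed limit or range.

## Robot

A 7-joint arm with a two-finger parallel gripper is mounted at the origin on a cart in front of the work surface, level with it; the furniture and walls round the work are solid. World frame = base frame: x ahead of the robot, y to its left, z up, the work surface at z = 0. Lengths are in m, angles in rad, forces in N, time in s.
With the tool pointing down it reaches from about 0.4 to 0.85 m from the base axis. Payload 10.4 kg.
Tool frame: the origin (TCP) lies midway between the tips of the shut fingers; the grasp point (between the pads) lies 19 mm behind it; z points along the fingers, y is the line along which they close (so a half turn about z gives the same grasp; the last joint's range is limited). The gripper opens to 85 mm and grips with 20 to 120 N. Pads are 22 mm wide; open, the fingers measure 114 mm over their backs; the gripper's body (76 mm by 85 mm) begins 54 mm behind the grasp point. The pads swing forward as they close: fully open they stand 13 mm farther back than shut.
Start: joints at [-1.14, 0.332, -0.065, 1.46, 0.022, 1.35, -0.088], TCP at [0.274, 0.562, 0.231] pointing down, gripper open.
Joint ranges: [-2.6, 2.6], [-0.5, 2.12], [-1.47, 1.34], [0.16, 2.42], [-1.27, 4.41], [0.06, 2.06], [-2.6, 2.6]. Speed limits (rad/s): [2.22, 2.22, 2.79, 2.79, 3.14, 3.14, 3.14].

## Interface

Orientations are given as a unit quaternion [x, y, z, w].
In Python, from workcell import get_obs, camera, camera_params, hand_in gives the robot as it stands.
- The arm moves only by the tool carry_out, never from a script. Its argument "commands" is a list that holds one entry, the list of rows, each a list of 6 numbers: the shift along the tool's x, y, z in units of 40 mm (1.0 is 40 mm), then the turn, a rotation vector about the tool's x, y, z in units of 6 degrees (1.0 is 6 degrees). In form: [[[x, y, z, ax, ay, az], ...]]. A call has 1 to 20 rows; each row shifts and turns the commanded pose from where the row before left it, along the tool's axes as they then stand; what a row does not reach is not made up. A row lasts 1/12 s, in which the tool goes at most 41.7 mm and 7.16 degrees, less where a joint would pass 70% of its speed; a pose out of reach is approached as far as the arm can. A call is refused whole if a number of a shift passes 1 or a number of a turn 1, either way. A call with a gripper value outside its range is refused whole. "hand" is the closure, from -1 (fully open) to 1 (shut), set as the call begins (left out, the last holds). The fingers move at their own pace and stop on an object; "force" is the grip in N (left out, the last holds). Time passes only in rows, so rows that do not move let the fingers close. It gives the time, the measured TCP pose, the force, the opening and the grip force at its end, in the units of the state.
- get_obs(): the state, without advancing time (a new reading comes with each control period).
- camera(name): name is "scene" or "top" or "wrist"; returns the picture (420x560x3 uint8, red, green, blue); there is no depth.
- camera_params(name): a dict with "mtx" (3x3 intrinsics, pixels), "R" (3x3) and "t" (3): a world point X has camera coordinates R X + t. Camera axes: x right, y down, z forward; pixel columns grow to the right and rows downward; lengths in m; the calibration is good to about 2 mm. A picture is of the moment at which its call begins: read the wrist's pose just before it. camera_params takes no time and is no camera call; for the wrist camera it gives the pose at the moment of the call.
- hand_in(): hands the job in; it is judged then, once.
The state is a dict: "clock": time; "joint_pos": joint angles; "joint_velocities": joint speeds; "tau": joint torques, N m; "position": TCP position; "ee_rot": TCP orientation; "ft_force": force on the tool from outside, world axes, zero at the start; "torque": the same for the moment, N m; "grip_width": opening from 0.0 (shut) to 1.0 (fully open); "grasp_force": force on a finger pad.
Only numpy, scipy, OpenCV 4.12 (cv2) and the standard library are available. Lean on these libraries where they do the work, as an engineer would, in place of code of your own. Each camera call takes 0.05 s, during which the arm holds its last target. There are 200 camera calls.

## Working session

There is one attempt and no reset: what is moved stays moved. The work goes in short steps, Python scripts to look and compute and a tool call to move; the robot and the scene stay as the last step left them, time stands still between calls to the robot, and variables do not carry over. Pictures are saved under pics/ and viewed, at most 11 in all, crops included, and the job is handed in when it is done.

Besides the shell and the picture viewer there is one more tool, called after "Request:" as name(argument=value, ...) on one line, values as JSON. carry_out: Moves the arm, as the interface text tells. Its arguments: {"type":"object","properties":{"commands":{"type":"array"},"hand":{"type":"number"},"force":{"type":"number"}},"required":["commands"]}

```bash
ls; mkdir -p pics
python3 - <<'E'
from workcell import *
import cv2, numpy as np
o=get_obs(); print(o)
a=camera("scene");b=camera("top")
cv2.imwrite("pics/scene.png",a[:,:,::-1]);cv2.imwrite("pics/top.png",b[:,:,::-1])
for n in("scene","top"):
    p=camera_params(n);print(n,p)
E
```

```text
pics
{'clock': 0.0, 'joint_pos': array([-1.13958399,  0.33284891, -0.06471816,  1.460977  ,  0.02161306,
        1.34993209, -0.08846249]), 'joint_velocities': array([ 0.00101151,  0.00062002, -0.00075452,  0.00153615,  0.00010857,
       -0.0006722 ,  0.00027944]), 'tau': array([-2.59841509e-04, -6.25430202e+01,  4.87683574e-02, -3.91621470e+01,
        1.59932161e-02,  9.65227227e-03,  1.07726538e-05]), 'position': array([0.27382141, 0.5613769 , 0.23051331]), 'ee_rot': array([ 2.24925387e-01,  9.74375713e-01, -7.23533058e-04, -1.26852182e-04]), 'ft_force': array([-0.12111731,  0.79079715,  0.50400302]), 'torque': array([ 0.02231865, -0.02637415, -0.03411248]), 'grasp_force': 0.0, 'grip_width': 0.9960999667768597}
scene {'mtx': array([[482.02709415,   0.        , 283.13626356],
       [  0.        , 482.02709415, 207.63966141],
       [  0.        ,   0.        ,   1.        ]]), 'R': array([[-0.78758759, -0.61619803, -0.00240444],
       [-0.29698945,  0.38300735, -0.87470146],
       [ 0.53991023, -0.68818992, -0.48465615]]), 't': array([0.47729646, 0.15129388, 1.05203546])}
top {'mtx': array([[497.81492818,   0.        , 272.19188116],
       [  0.        , 497.81492818, 206.99334491],
       [  0.        ,   0.        ,   1.        ]]), 'R': array([[-0.01739814, -0.99979783,  0.01008029],
       [-0.99717883,  0.01661453, -0.07320074],
       [ 0.07301846, -0.01132541, -0.99726628]]), 't': array([0.17131754, 0.50131424, 1.14861838])}
```

View pics/scene.png

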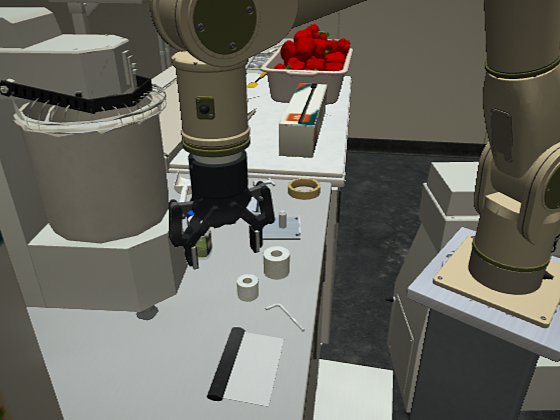

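View pics/top.png

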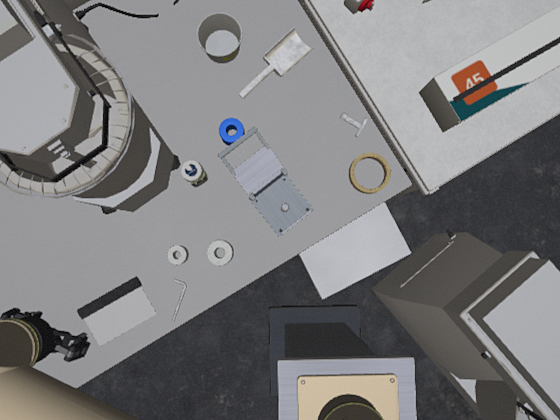

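Roll candidates (top view): large white ring (220,252), small white ring (177,254), blue ring (231,131) and the tape (370,172). I choose the larger white one at (220,252). The spindle is near (285,208) and the bar near (238,147).

```bash
cat > h.py <<'E'
from workcell import *
import cv2, numpy as np
from scipy.spatial.transform import Rotation as Ro
def ray(p,uv):
    d=p["R"].T@np.linalg.inv(p["mtx"])@np.array([*uv,1.]); return -p["R"].T@p["t"],d
def onz(p,uv,z):
    c,d=ray(p,uv); return c+d*(z-c[2])/d[2]
def proj(p,X):
    q=p["mtx"]@(p["R"]@np.asarray(X)+p["t"]); return q[:2]/q[2]
def tri(l):
    A=0;b=0
    for p,uv in l:
        c,d=ray(p,uv); d=d/np.linalg.norm(d); M=np.eye(3)-np.outer(d,d); A=A+M; b=b+M@c
    return np.linalg.solve(A,b)
E
python3 - <<'E'
from h import *
im=cv2.imread("pics/top.png")
c=im[115:275,150:330]; cv2.imwrite("pics/topc.png",cv2.resize(c,None,fx=4,fy=4,interpolation=cv2.INTER_CUBIC)[:600,:])
s=cv2.imread("pics/scene.png")[170:310,160:340]; cv2.imwrite("pics/scc.png",cv2.resize(s,None,fx=4,fy=4,interpolation=cv2.INTER_CUBIC))
E
```

```text
(no output)
```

View pics/topc.png

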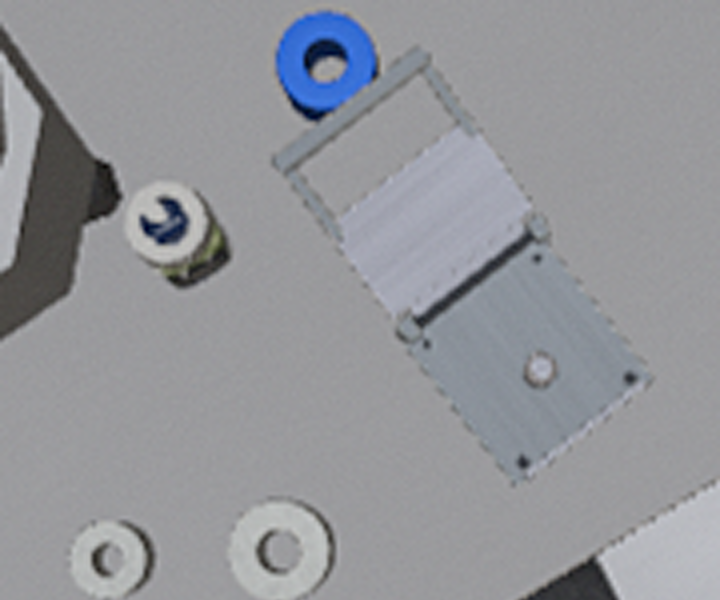

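View pics/scc.png

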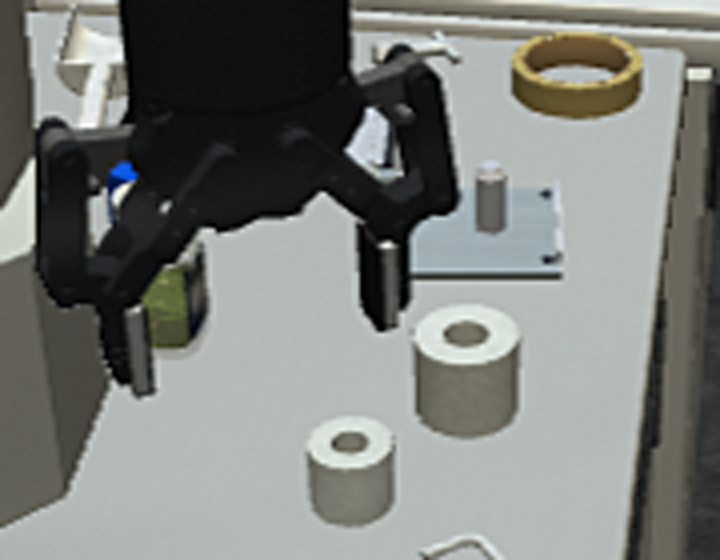

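The crops show the large white roll with its top centre at top-crop (281,550), the spindle tip at (541,366), the bar ends at (278,163) and (424,55), the pin ends at (408,327) and (538,228), and the blue decoy at (325,63). The choice holds.

Run:
```python
from h import *
T=camera_params("top");S=camera_params("scene")
t=lambda x,y:(150+(x+.5)/4-.5,115+(y+.5)/4-.5)
s=lambda x,y:(160+(x+.5)/4-.5,170+(y+.5)/4-.5)
im=cv2.imread("pics/top.png")
g=cv2.cvtColor(im,cv2.COLOR_BGR2HSV); m=((g[...,1]<40)&(g[...,2]>185)).astype(np.uint8)
for c in cv2.findContours(m,cv2.RETR_EXTERNAL,cv2.CHAIN_APPROX_NONE)[0]:
    if 150<cv2.contourArea(c)<1200:
        e=cv2.fitEllipse(c); print(np.round(e[0],1),np.round(e[1],1), onz(T,e[0],.05).round(4))
print("roll",onz(T,t(281,550),.05),onz(S,s(466,333),.05),"small",onz(T,t(109,558),.035))
print("spindle",onz(T,t(541,366),.053),onz(S,s(490,168),.053))
b=[onz(T,t(278,163),.128),onz(T,t(424,55),.128)];print("bar",b,sum(b)/2,np.linalg.norm(b[0]-b[1]))
h=[onz(T,t(408,327),.075),onz(T,t(538,228),.075)];print("hinge",h,sum(h)/2)
# plate front corners, top of plate
f=[onz(T,t(516,484),.012),onz(T,t(652,378),.012)];print("front",f,sum(f)/2)
print("jar",onz(T,t(166,223),.098),"blue",onz(T,t(325,62),.05))
print(camera_params("wrist"))
```

```text
[190.8 170.3] [17.1 17.6] [0.5889 0.3476 0.05  ]
[520.8  98. ] [18.9 43.7] [ 0.7462 -0.4196  0.05  ]
[534.2  67.3] [18.1 83.1] [ 0.8191 -0.455   0.05  ]
[279.2  61.9] [20.9 81.8] [0.84   0.1409 0.05  ]
roll [0.40151082 0.28310888 0.05      ] [0.40095716 0.28662349 0.05      ] small [0.39844908 0.38279945 0.035     ]
spindle [0.50305812 0.13431218 0.053     ] [0.49987931 0.13954645 0.053     ]
bar [array([0.6083821, 0.2753167, 0.128    ]), array([0.66565137, 0.19658691, 0.128     ])] [0.63701673 0.2359518  0.128     ] 0.09735578550115002
hinge [array([0.52444443, 0.20884008, 0.075     ]), array([0.57889188, 0.13531215, 0.075     ])] [0.55166815 0.17207612 0.075     ]
front [array([0.43702823, 0.14878589, 0.012     ]), array([0.49794381, 0.06757775, 0.012     ])] [0.46748602 0.10818182 0.012     ]
jar [0.58156677 0.33967671 0.098     ] blue [0.68070221 0.25510842 0.05      ]
{'mtx': array([[369.55140334,   0.        , 275.21100757],
       [  0.        , 369.55140334, 212.64484324],
       [  0.        ,   0.        ,   1.        ]]), 'R': array([[ 0.43892054,  0.89852534, -0.00098355],
       [ 0.85146619, -0.41558252,  0.31983824],
       [ 0.28697402, -0.14122103, -0.94747165]]), 't': array([-0.62413818, -0.04126897,  0.3799602 ])}
```

Request:
carry_out(commands=[[[-0.59,-0.48,0,0,0,0],[-0.59,-0.48,0,0,0,0],[-0.59,-0.48,0,0,0,0],[-0.59,-0.48,0,0,0,0],[-0.59,-0.48,0,0,0,0],[-0.59,-0.48,0,0,0,0],[-0.59,-0.48,0,0,0,0],[-0.59,-0.48,0,0,0,0],[-0.59,-0.48,0,0,0,0],[-0.59,-0.48,0,0,0,0],[0,0,0,0,0,1],[0,0,0,0,0,1],[0,0,0,0,0,1],[0,0,0,0,0,1],[0,0,0,0,0,1],[0,0,0,0,0,1],[0,0,0,0,0,1],[0,0,0,0,0,1],[0,0,0,0,0,1],[0,0,0,0,0,1]]], hand=-1)

```text
clock: 1.77
position: [0.4017, 0.2856, 0.231]
ee_rot: [0.684, 0.73, -0.0, -0.0]
ft_force: [0.5, 0.3, 0.1]
grip_width: 0.998
grasp_force: 0.0
```

Request:
carry_out(commands=[[[0,0,0,0,0,1],[0,0,0,0,0,1],[0,0,0,0,0,1],[0,0,0,0,0,1],[0,0,0,0,0,1],[0,0,0,0,0,1],[0,0,0,0,0,1],[0,0,0,0,0,1],[0,0,0,0,0,1],[0,0,0,0,0,0.5],[0,0,0,0,0,0],[0,0,0,0,0,0]]])

```text
clock: 2.77
position: [0.4018, 0.2857, 0.2311]
ee_rot: [0.948, 0.318, -0.0, 0.0]
ft_force: [-0.2, -0.1, -0.7]
grip_width: 0.995
grasp_force: 0.0
```

Run:
```python
from h import *
o=get_obs();P=camera_params("wrist");w=camera("wrist");s=camera("scene")
print(o["clock"],o["position"],Ro.from_quat(o["ee_rot"]).as_matrix().round(4),o["joint_pos"].round(2))
np.save("pics/P.npy",P,allow_pickle=True)
cv2.imwrite("pics/w1.png",w[:,:,::-1]);cv2.imwrite("pics/s1.png",s[:,:,::-1])
for X in [(.4012,.285,.05),(.503,.134,.053)]: print(proj(P,X))
g=cv2.cvtColor(w,cv2.COLOR_RGB2HSV); m=((g[...,1]<40)&(g[...,2]>185)).astype(np.uint8)
for c in cv2.findContours(m,cv2.RETR_EXTERNAL,cv2.CHAIN_APPROX_NONE)[0]:
    if cv2.contourArea(c)>500:
        e=cv2.fitEllipse(c); print(np.round(e[0],1),np.round(e[1],1), onz(P,e[0],.05).round(4))
```

```text
2.7667 [0.40179098 0.28566987 0.23109033] [[ 7.974e-01  6.035e-01 -3.000e-04]
 [ 6.035e-01 -7.974e-01 -2.000e-04]
 [-4.000e-04 -0.000e+00 -1.000e+00]] [-0.86  0.04  0.15  1.81 -0.01  1.3  -1.63]
[275.06664407 185.30518534]
[476.90631133 196.73815892]
[274.5 182. ] [60.2 61.6] [0.4033 0.2873 0.05  ]
[509.3 119. ] [  8.8 128.4] [0.5675 0.1612 0.05  ]
[ 36.4 148.6] [77.2 92.5] [0.302  0.4708 0.05  ]
[182.5 115.9] [46.4 50.3] [0.4022 0.3841 0.05  ]
[505.1  99.2] [ 29.5 150.8] [0.5763 0.1763 0.05  ]
[519.4  66.7] [ 28.3 132.5] [0.6004 0.1863 0.05  ]
```

View pics/w1.png

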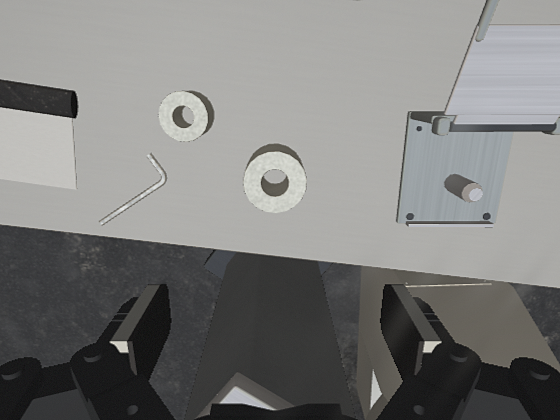

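Wrist view: the roll top is at (274.5,182), centred between the fingers, and the spindle tip is near (474,191). Descending to grasp.

Request:
carry_out(commands=[[[0.02,0,0.6,0,0,0],[0,0,0.6,0,0,0],[0,0,0.6,0,0,0],[0,0,0.6,0,0,0],[0,0,0.6,0,0,0],[0,0,0.6,0,0,0],[0,0,0.6,0,0,0],[0,0,0.5,0,0,0],[0,0,0.4,0,0,0],[0,0,0.25,0,0,0],[0,0,0.13,0,0,0],[0,0,0,0,0,0],[0,0,0,0,0,0]]])

```text
clock: 3.95
position: [0.4029, 0.2865, 0.0127]
ee_rot: [0.948, 0.317, 0.0, -0.0]
ft_force: [0.4, -0.8, 0.0]
grip_width: 1.003
grasp_force: 0.0
```

Request:
carry_out(commands=[[[0,0,0,0,0,0],[0,0,0,0,0,0],[0,0,0,0,0,0],[0,0,0,0,0,0],[0,0,0,0,0,0],[0,0,0,0,0,0],[0,0,0,0,0,0],[0,0,0,0,0,0],[0,0,0,0,0,0],[0,0,0,0,0,0]]], hand=1, force=30)

```text
clock: 4.78
position: [0.4031, 0.2867, 0.0133]
ee_rot: [0.948, 0.317, 0.001, -0.0]
ft_force: [-2.4, -1.9, 6.9]
grip_width: 0.679
grasp_force: 30.9
```

Request:
carry_out(commands=[[[0,0,-0.2,0,0,0],[0,0,-0.5,0,0,0],[0,0,-0.5,0,0,0],[0,0,-0.5,0,0,0],[0,0,-0.5,0,0,0],[0,0,-0.3,0,0,0],[0,0,0,0,0,0],[0,0,0,0,0,0]]])

```text
clock: 5.45
position: [0.4028, 0.2865, 0.1127]
ee_rot: [0.948, 0.317, 0.001, -0.0]
ft_force: [0.1, -0.7, -2.8]
grip_width: 0.679
grasp_force: 32.7
```

Run:
```python
from h import *
o=get_obs();P=camera_params("wrist");w=camera("wrist")
print(o["clock"],o["position"],Ro.from_quat(o["ee_rot"]).as_matrix().round(4),o["grip_width"],o["grasp_force"])
np.save("pics/P2.npy",P,allow_pickle=True)
cv2.imwrite("pics/w2.png",w[:,:,::-1])
print(proj(P,(.503,.134,.053)),proj(P,[*o["position"][:2],o["position"][2]-.013+.05]))
```

```text
5.45 [0.40276476 0.28645635 0.11271733] [[ 7.986e-01  6.019e-01  1.100e-03]
 [ 6.019e-01 -7.986e-01  1.200e-03]
 [ 1.600e-03 -3.000e-04 -1.000e+00]] 0.678736561085497 32.67290560528636
[579.13562329 253.64177796] [274.24571864 342.72338146]
```

View pics/w2.png

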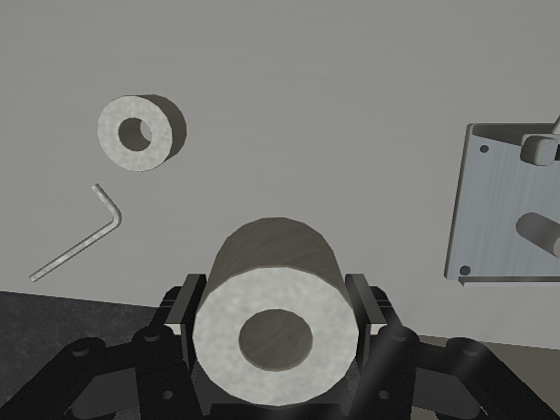

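The roll is held straight, with its top at (276,339), 1 mm ahead of the TCP along tool x. Moving to just in front of the spindle to look at it from close by.

Request:
carry_out(commands=[[[-0.08,0.2,0,0,0,0],[-0.16,0.45,0,0,0,0],[-0.16,0.5,0,0,0,0],[-0.2,0.5,0,0,0,0],[-0.2,0.5,0,0,0,0],[-0.2,0.5,0,0,0,0],[-0.2,0.5,0,0,0,0],[-0.2,0.5,0,0,0,0],[-0.1,0.5,0,0,0,0],[-0.1,0.3,0,0,0,0],[0,0.1,0,0,0,0],[0,0,0,0,0,0],[0,0,0,0,0,0]]])

```text
clock: 6.58
position: [0.4605, 0.1027, 0.1116]
ee_rot: [0.948, 0.317, -0.001, -0.0]
ft_force: [0.5, -0.4, -0.7]
grip_width: 0.68
grasp_force: 32.7
```

Run:
```python
from h import *
o=get_obs();P=camera_params("wrist");w=camera("wrist")
print(o["clock"],o["position"],Ro.from_quat(o["ee_rot"]).as_matrix().round(4),o["grip_width"],o["grasp_force"])
np.save("pics/P3.npy",P,allow_pickle=True)
cv2.imwrite("pics/w3.png",w[:,:,::-1])
print(proj(P,(.503,.134,.053)),proj(P,[*o["position"][:2],o["position"][2]-.013+.05]))
```

```text
6.5833 [0.46048372 0.10269293 0.11155561] [[ 7.985e-01  6.019e-01 -1.000e-03]
 [ 6.019e-01 -7.985e-01 -2.000e-04]
 [-9.000e-04 -5.000e-04 -1.000e+00]] 0.680232627807771 32.67144109122455
[275.76088449 145.4106566 ] [274.286219   342.97100186]
```

View pics/w3.png

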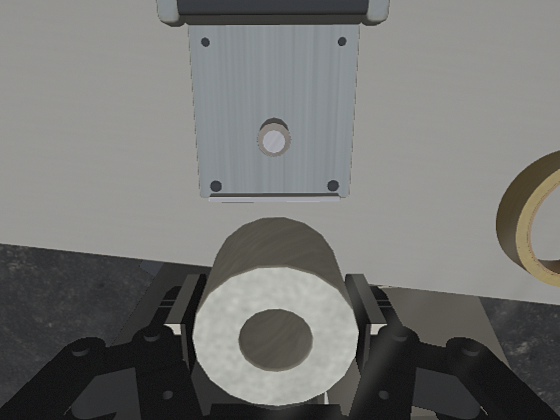

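Spindle tip at about (274,141), roll top at (276,339); the plate holes at (206,42) and (342,42) are level, so the yaw is good.

Run:
```python
from h import *
P=np.load("pics/P3.npy",allow_pickle=True).item();o=get_obs();R=Ro.from_quat(o["ee_rot"]).as_matrix()
w=cv2.imread("pics/w3.png");g=cv2.cvtColor(w,cv2.COLOR_BGR2HSV)
m=((g[...,1]<45)&(g[...,2]>175)).astype(np.uint8);m[:200]=0;m[:,:190]=0;m[:,360:]=0
c=max(cv2.findContours(m,cv2.RETR_EXTERNAL,cv2.CHAIN_APPROX_NONE)[0],key=cv2.contourArea)
e=cv2.fitEllipse(c);print(e)
for r in [(276,339.),e[0]]:
    a=onz(P,r,o["position"][2]-.0133+.05); b=onz(P,(274,141),.053)
    print(a,b,(R.T@(b-a))/.04, (R.T@(a-o["position"])))
```

```text
((274.92413330078125, 335.1954650878906), (129.0218505859375, 148.27825927734375), 87.83300018310547)
[0.46201378 0.10311575 0.14837815] [0.50431337 0.13617468 0.053     ] [ 1.34349097 -0.02118205  2.38359929] [ 0.00120356  0.00092735 -0.03670123]
[0.46302097 0.10433063 0.14837815] [0.50431337 0.13617468 0.053     ] [ 1.30509423 -0.01211712  2.3836197 ] [ 0.00273943  0.00056475 -0.03670205]
```

Request:
carry_out(commands=[[[0.2,0,0,0,0,0],[0.4,-0.01,0,0,0,0],[0.4,0,0,0,0,0],[0.25,0,0,0,0,0],[0.08,0,0,0,0,0],[0,0,0,0,0,0],[0,0,0,0,0,0],[0,0,0.3,0,0,0],[0,0,0.4,0,0,0],[0,0,0.2,0,0,0],[0,0,0.1,0,0,0],[0,0,0.1,0,0,0],[0,0,0.1,0,0,0],[0,0,0.1,0,0,0],[0,0,0,0,0,0],[0,0,0,0,0,0]]])

```text
clock: 7.97
position: [0.5033, 0.1347, 0.0602]
ee_rot: [0.948, 0.317, 0.0, -0.0]
ft_force: [-0.0, 0.4, -1.4]
grip_width: 0.678
grasp_force: 32.7
```

Run:
```python
from h import *
o=get_obs();P=camera_params("wrist");w=camera("wrist")
print(o["clock"],o["position"],o["ft_force"],o["torque"])
cv2.imwrite("pics/w4.png",w[:,:,::-1])
```

```text
7.9667 [0.50327031 0.13469072 0.06018047] [-0.03968181  0.39136377 -1.41472017] [ 0.0029454  -0.01036795  0.02294008]
```

View pics/w4.png

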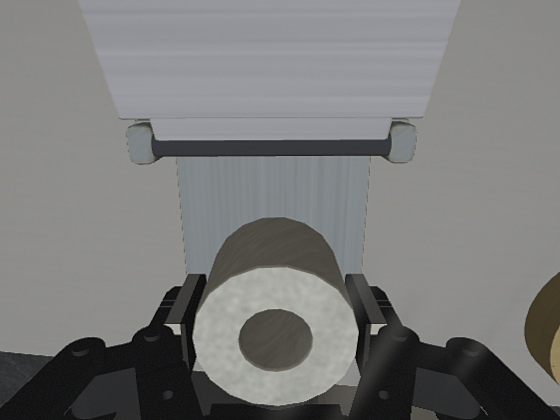

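The roll is centred over the spindle with no contact force, and its bottom is already about 6 mm below the tip. Lowering it.

Request:
carry_out(commands=[[[0,0,0.1,0,0,0],[0,0,0.1,0,0,0],[0,0,0.1,0,0,0],[0,0,0.1,0,0,0],[0,0,0.1,0,0,0],[0,0,0.1,0,0,0],[0,0,0.1,0,0,0],[0,0,0.1,0,0,0],[0,0,0.05,0,0,0],[0,0,0.05,0,0,0],[0,0,0.03,0,0,0],[0,0,0,0,0,0],[0,0,0,0,0,0]]])

```text
clock: 9.1
position: [0.5033, 0.1347, 0.023]
ee_rot: [0.948, 0.317, 0.0, -0.0]
ft_force: [-0.2, -0.0, -1.2]
grip_width: 0.679
grasp_force: 32.7
```

Request:
carry_out(commands=[[[0,0,0.02,0,0,0],[0,0,0.02,0,0,0],[0,0,0.01,0,0,0],[0,0,0,0,0,0],[0,0,0,0,0,0]]])

```text
clock: 9.52
position: [0.5033, 0.1348, 0.0213]
ee_rot: [0.948, 0.317, 0.0, -0.0]
ft_force: [-1.4, -0.6, 5.1]
grip_width: 0.679
grasp_force: 33.1
```

Request:
carry_out(commands=[[[0,0,0,0,0,0],[0,0,0,0,0,0],[0,0,0,0,0,0],[0,0,0,0,0,0],[0,0,0,0,0,0],[0,0,0,0,0,0],[0,0,0,0,0,0]]], hand=-1)

```text
clock: 10.1
position: [0.5032, 0.1347, 0.0209]
ee_rot: [0.948, 0.317, -0.0, -0.0]
ft_force: [-0.6, 0.4, 0.3]
grip_width: 1.001
grasp_force: 0.0
```

Request:
carry_out(commands=[[[0,0,-0.2,0,0,0],[0,0,-0.5,0,0,0],[0,0,-0.6,0,0,0],[0,0,-0.7,0,0,0],[0,0,-0.7,0,0,0],[0,0,-0.7,0,0,0],[0,0,-0.7,0,0,0],[0,0,-0.5,0,0,0],[0,0,-0.2,0,0,0],[0,0,0,0,0,0],[0,0,0,0,0,0]]])

```text
clock: 11.02
position: [0.503, 0.1346, 0.2124]
ee_rot: [0.948, 0.317, -0.0, -0.0]
ft_force: [-0.8, 0.7, 0.0]
grip_width: 1.002
grasp_force: 0.0
```

Run:
```python
from h import *
o=get_obs();P=camera_params("wrist");w=camera("wrist")
print(o["clock"],o["position"],o["ft_force"],o["grip_width"])
np.save("pics/P5.npy",P,allow_pickle=True)
cv2.imwrite("pics/w5.png",w[:,:,::-1])
u=np.array([.8,.6,0]);v=np.array([-.6,.8,0]);h=np.array([.504,.1357,.072])+.062*u
for a in(-.046,0,.046): print(proj(P,h+.1058*u+a*v+[0,0,.0566]))
print(proj(P,[.504,.1357,.058]))
```

```text
11.0167 [0.50297615 0.13463555 0.21239262] [-0.76247611  0.67093004  0.01812992] 1.002294871402512
[366.06959153 -94.30487804]
[274.73584051 -94.47896006]
[183.38908281 -94.65306687]
[274.60672917 190.6677744 ]
```

View pics/w5.png

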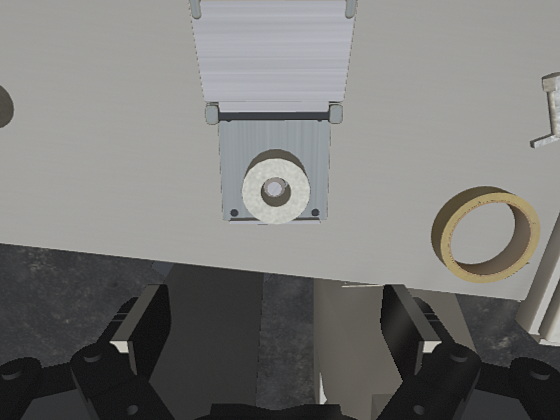

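The roll is seated on the spindle, its top at (276,188) as predicted; the pin ends are at (212,113) and (336,113), centred. Next I move over the bar, turn 90° and part-close the fingers to about 25 mm.

Request:
carry_out(commands=[[[0.2,0,0,0,0,0],[0.6,0,0,0,0,0],[0.7,0,0,0,0,0],[0.7,0,0,0,0,0],[0.7,0,0,0,0,0],[0.7,0,0,0,0,0],[0.5,0,0,0,0,0],[0.11,0,0,0,0,0],[0,0,0,0,0,-1],[0,0,0,0,0,-1],[0,0,0,0,0,-1],[0,0,0,0,0,-1],[0,0,0,0,0,-1],[0,0,0,0,0,-1],[0,0,0,0,0,-1],[0,0,0,0,0,-1]]], hand=0.4)

```text
clock: 12.4
position: [0.6373, 0.2358, 0.2114]
ee_rot: [0.736, 0.677, -0.001, -0.0]
ft_force: [0.0, 0.7, -0.6]
grip_width: 0.299
grasp_force: 0.0
```

Request:
carry_out(commands=[[[0,0,0,0,0,-1],[0,0,0,0,0,-1],[0,0,0,0,0,-1],[0,0,0,0,0,-1],[0,0,0,0,0,-1],[0,0,0,0,0,-1],[0,0,0,0,0,-1],[0,0,0.5,0,0,0],[0,0,0.4,0,0,0],[0,0,0.2,0,0,0],[0,0,0,0,0,0],[0,0,0,0,0,0]]])

```text
clock: 13.4
position: [0.6375, 0.2359, 0.1683]
ee_rot: [0.446, 0.895, -0.001, -0.0]
ft_force: [-0.4, -0.2, 1.1]
grip_width: 0.297
grasp_force: 0.0
```

Run:
```python
from h import *
o=get_obs();P=camera_params("wrist");w=camera("wrist")
print(o["clock"],o["position"],Ro.from_quat(o["ee_rot"]).as_matrix().round(4),o["grip_width"],o["joint_pos"].round(2))
np.save("pics/P6.npy",P,allow_pickle=True)
cv2.imwrite("pics/w6.png",w[:,:,::-1])
u=np.array([.8,.6,0]);v=np.array([-.6,.8,0]);b=np.array([.6375,.236,.1286])
for a in(-.05,0,.05): print(proj(P,b+a*v))
```

```text
13.4 [0.63746749 0.23593762 0.16834543] [[-6.018e-01  7.987e-01 -1.300e-03]
 [ 7.987e-01  6.018e-01 -5.000e-04]
 [ 4.000e-04 -1.300e-03 -1.000e+00]] 0.29745380652592174 [-0.45  0.49  0.04  1.38 -0.02  1.27  0.24]
[275.52226885 327.97606292]
[275.6906149  248.99263163]
[275.8884287 156.1837255]
```

View pics/w6.png

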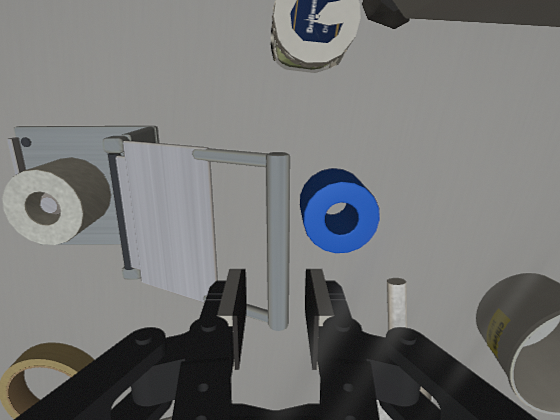

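The bar is at col 278, rows 153–330, between the fingers (about 1.3 mm towards +y of the tool). Descending and gripping.

Request:
carry_out(commands=[[[0,0.03,0.2,0,0,0],[0,0,0.3,0,0,0],[0,0,0.3,0,0,0],[0,0,0.3,0,0,0],[0,0,0.2,0,0,0],[0,0,0.15,0,0,0],[0,0,0,0,0,0],[0,0,0,0,0,0]]])

```text
clock: 14.12
position: [0.6386, 0.2367, 0.1107]
ee_rot: [0.446, 0.895, -0.0, -0.0]
ft_force: [-0.1, -0.5, -0.1]
grip_width: 0.299
grasp_force: 0.0
```

Request:
carry_out(commands=[[[0,0,0,0,0,0],[0,0,0,0,0,0],[0,0,0,0,0,0],[0,0,0,0,0,0],[0,0,0,0,0,0],[0,0,0,0,0,0]]], hand=1, force=25)

```text
clock: 14.62
position: [0.6387, 0.2366, 0.1116]
ee_rot: [0.446, 0.895, 0.0, 0.0]
ft_force: [-4.7, -2.3, 6.4]
grip_width: 0.129
grasp_force: 24.9
```

Bar gripped (11 mm). Working out the arc increments.

Run:
```python
import numpy as np
t=np.linspace(2.65,np.pi/2,21);p=np.c_[-.12*np.cos(t),-.12*np.sin(t)]/.04
c=np.round(p-p[0],2);print(np.diff(c,axis=0).round(2).tolist(),c[-1],c[10])
```

```text
[[-0.08, -0.14], [-0.09, -0.14], [-0.09, -0.13], [-0.1, -0.12], [-0.11, -0.12], [-0.12, -0.12], [-0.12, -0.11], [-0.13, -0.1], [-0.13, -0.09], [-0.13, -0.09], [-0.14, -0.08], [-0.15, -0.07], [-0.15, -0.06], [-0.15, -0.06], [-0.16, -0.05], [-0.15, -0.03], [-0.16, -0.03], [-0.16, -0.03], [-0.16, -0.01], [-0.16, 0.0]] [-2.64 -1.58] [-1.1  -1.16]
```

Request:
carry_out(commands=[[[0,-0.08,-0.14,0,0,0],[0,-0.09,-0.14,0,0,0],[0,-0.09,-0.13,0,0,0],[0,-0.1,-0.12,0,0,0],[0,-0.11,-0.12,0,0,0],[0,-0.12,-0.12,0,0,0],[0,-0.12,-0.11,0,0,0],[0,-0.13,-0.1,0,0,0],[0,-0.13,-0.09,0,0,0],[0,-0.13,-0.09,0,0,0],[0,0,0,0,0,0],[0,0,0,0,0,0]]])

```text
clock: 15.62
position: [0.6048, 0.2108, 0.1599]
ee_rot: [0.446, 0.895, 0.002, 0.002]
ft_force: [4.6, 1.2, 6.8]
grip_width: 0.132
grasp_force: 25.5
```

Request:
carry_out(commands=[[[0,-0.14,-0.08,0,0,0],[0,-0.15,-0.07,0,0,0],[0,-0.15,-0.06,0,0,0],[0,-0.15,-0.06,0,0,0],[0,-0.16,-0.05,0,0,0],[0,-0.15,-0.03,0,0,0],[0,-0.16,-0.03,0,0,0],[0,-0.16,-0.03,0,0,0],[0,-0.16,-0.01,0,0,0],[0,-0.14,0,0,0,0],[0,0,0,0,0,0],[0,0,0,0,0,0],[0,0,0,0,0,0]]])

```text
clock: 16.7
position: [0.555, 0.173, 0.1746]
ee_rot: [0.446, 0.895, -0.0, 0.0]
ft_force: [2.4, -1.4, 7.4]
grip_width: 0.125
grasp_force: 27.2
```

Run:
```python
from h import *
o=get_obs();P=camera_params("wrist");w=camera("wrist");s=camera("scene");t=camera("top")
print(o["clock"],o["position"],Ro.from_quat(o["ee_rot"]).as_matrix().round(4),o["ft_force"],o["torque"])
for n,i in(("w7",w),("s7",s),("t7",t)): cv2.imwrite(f"pics/{n}.png",i[:,:,::-1])
# one composite picture
wc=w[60:420,60:500]; tc=cv2.resize(t[130:240,220:320],None,fx=3.27,fy=3.27,interpolation=cv2.INTER_CUBIC)
cv2.imwrite("pics/c7.png",np.hstack([wc,tc[:360,:]])[:,:,::-1])
print(wc.shape,tc.shape)
u=np.array([.8,.6,0]);v=np.array([-.6,.8,0]);h=np.array([.5531,.1729,.072])
for a in(-.05,.05): print("bar90",proj(P,h+[0,0,.12]+a*v),"hinge",proj(P,h+a*v))
print((o["position"]-h)@u,(o["position"]-h)@v)
```

```text
16.7 [0.55499831 0.17302333 0.17464108] [[-6.014e-01  7.990e-01  6.000e-04]
 [ 7.990e-01  6.014e-01 -3.000e-04]
 [-6.000e-04  3.000e-04 -1.000e+00]] [ 2.39100305 -1.38541208  7.40162127] [-0.40144691 -0.54005247  0.06556685]
(360, 440, 3) (360, 327, 3)
bar90 [271.79640587 407.19850103] hinge [273.1307829  274.49360103]
bar90 [271.26420105 182.26716218] hinge [273.0257605  137.80287237]
0.0015926498824390958 -0.001040321855901305
```

View pics/c7.png

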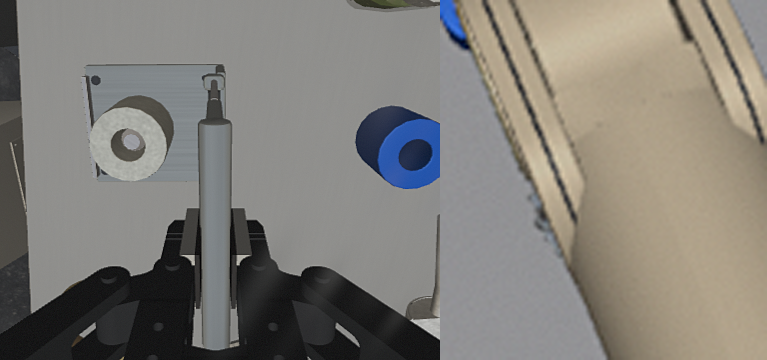

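The composite shows the bar standing above the hinge end knob: bar end at full-picture (275,183), knob at (274,138). The roll is seated at left. I'll refine the angle numerically.

Run:
```python
from h import *
w=cv2.imread("pics/w7.png");g=cv2.cvtColor(w,cv2.COLOR_BGR2GRAY).astype(int)
for r in (134,138,142,160,170): print(r,g[r,258:290].tolist())
for r in (195,220,250): print(r,g[r,250:300].tolist())
```

```text
134 [133, 133, 134, 135, 137, 140, 144, 136, 93, 64, 60, 61, 61, 59, 60, 61, 62, 61, 60, 67, 69, 67, 70, 96, 126, 137, 121, 105, 148, 143, 142, 143]
138 [136, 137, 139, 127, 43, 53, 92, 134, 131, 132, 133, 133, 134, 135, 135, 137, 137, 136, 136, 133, 129, 129, 132, 130, 127, 105, 77, 120, 147, 144, 143, 143]
142 [136, 137, 137, 139, 134, 108, 108, 134, 132, 131, 133, 136, 126, 78, 71, 74, 75, 71, 75, 111, 138, 134, 131, 127, 129, 121, 80, 118, 148, 143, 143, 143]
160 [135, 134, 135, 135, 135, 134, 136, 135, 140, 130, 70, 57, 63, 75, 65, 60, 61, 62, 67, 75, 56, 55, 92, 142, 135, 132, 122, 110, 147, 145, 143, 143]
170 [134, 134, 134, 135, 134, 135, 136, 136, 106, 50, 59, 61, 64, 62, 63, 63, 62, 62, 61, 61, 63, 60, 57, 58, 97, 139, 120, 102, 149, 145, 144, 144]
195 [137, 137, 137, 136, 137, 137, 141, 127, 57, 93, 104, 106, 109, 115, 121, 128, 133, 132, 131, 133, 135, 134, 135, 133, 131, 131, 131, 128, 128, 127, 126, 126, 127, 128, 125, 124, 121, 118, 116, 113, 98, 84, 130, 146, 144, 143, 143, 143, 143, 142]
220 [136, 136, 137, 137, 136, 137, 139, 135, 103, 76, 104, 107, 109, 114, 121, 128, 132, 132, 134, 134, 133, 133, 133, 133, 131, 130, 130, 130, 127, 127, 126, 127, 126, 127, 127, 124, 121, 118, 117, 111, 85, 91, 151, 145, 143, 142, 143, 144, 143, 143]
250 [143, 143, 143, 142, 143, 143, 144, 148, 133, 73, 91, 107, 111, 114, 120, 126, 131, 133, 133, 134, 133, 134, 133, 135, 133, 131, 131, 130, 128, 127, 127, 126, 128, 127, 127, 124, 121, 119, 117, 105, 79, 100, 150, 144, 141, 143, 142, 143, 144, 144]
```

Bar centre is col 274.6 and hinge col about 273.5, so the bar sits about 0.9 mm past upright on the open side. Small correction, then settle.

Request:
carry_out(commands=[[[0,-0.02,-0.01,0,0,0],[0,0,0,0,0,0],[0,0,0,0,0,0],[0,0,0,0,0,0],[0,0,0,0,0,0],[0,0,0,0,0,0]]])

```text
clock: 17.35
position: [0.5544, 0.1726, 0.1747]
ee_rot: [0.446, 0.895, -0.0, 0.0]
ft_force: [2.9, -2.1, 5.6]
grip_width: 0.13
grasp_force: 27.1
```

Run:
```python
from h import *
w=camera("wrist");g=cv2.cvtColor(w,cv2.COLOR_RGB2GRAY).astype(int)
for r in (138,142): print(r,g[r,258:290].tolist())
for r in (195,220): print(r,g[r,250:300].tolist())
o=get_obs();print(o["position"],np.abs(o["joint_velocities"]).max(),o["grasp_force"],o["ft_force"])
```

```text
138 [136, 136, 138, 134, 106, 46, 53, 89, 136, 132, 132, 132, 132, 133, 136, 135, 135, 137, 134, 135, 134, 132, 129, 132, 130, 129, 106, 77, 122, 147, 143, 142]
142 [137, 136, 137, 136, 138, 135, 106, 107, 134, 130, 132, 133, 135, 125, 76, 72, 74, 74, 71, 74, 108, 137, 134, 131, 127, 129, 122, 85, 119, 147, 143, 143]
195 [136, 136, 136, 136, 138, 137, 141, 126, 57, 91, 105, 106, 108, 115, 121, 128, 132, 132, 133, 133, 134, 134, 134, 132, 131, 131, 130, 128, 128, 127, 127, 126, 127, 127, 126, 123, 121, 120, 118, 113, 96, 84, 130, 146, 142, 143, 142, 142, 143, 142]
220 [136, 136, 136, 137, 137, 137, 139, 135, 103, 78, 104, 105, 109, 114, 121, 129, 133, 134, 134, 133, 133, 135, 134, 133, 132, 130, 130, 129, 127, 127, 127, 126, 127, 126, 126, 123, 122, 118, 117, 112, 84, 91, 151, 143, 143, 145, 143, 143, 143, 143]
[0.55443715 0.17263329 0.17464588] 0.00207624865286362 27.05819696187973 [ 3.28775867 -2.32746952  6.36386679]
```

The cover is upright within about 0.2 mm (bar against hinge), still, and held.

```bash
python3 -c "
from workcell import *
print(hand_in())"
```

```text
the job is handed in; nothing more can be done
None
```

The job is handed in: the roll sits fully down on the spindle and is released, and the cover stands upright and still with its bar held in the gripper. I commanded no contact with the tape, wing bolt, jar or hex key, but I did not re-measure where they lie.

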